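# Line up reagent bottles by height

### The arm

A 6-joint arm with a two-finger parallel gripper is mounted at the origin on the work surface. World frame = base frame: x ahead of the robot, y to its left, z up, the work surface at z = 0. Lengths are in m, angles in rad, forces in N, time in s.
With the tool pointing down it reaches from about 0.25 to 0.775 m from the base axis. Payload 4 kg.
Tool frame: the origin (TCP) lies on the centre line of the jaws, within the pads' length; the fingertips stand 17 mm ahead of it and the grasp point (between the pads) lies 2 mm behind it; z points along the fingers, y is the line along which they close (so a half turn about z gives the same grasp; the last joint's range is limited). The gripper opens to 85 mm and grips with 20 to 120 N. Pads are 22 mm wide; open, the fingers measure 114 mm over their backs; the gripper's body (76 mm by 85 mm) begins 54 mm behind the grasp point. The pads swing forward as they close: fully open they stand 13 mm farther back than shut.
Start: joints at [-1.233, 0.087, 1.371, -0, 1.684, -0.103], TCP at [0.235, -0.497, 0.248] pointing down, gripper open.
Joint ranges: [-3.1, 3.1], [-0.76, 2.03], [0.27, 2.55], [-1.08, 4.22], [0.17, 2.65], [-2.57, 2.57]. Speed limits (rad/s): [2.79, 2.79, 3.14, 3.14, 3.14, 3.14].

### API

Orientations are given as [roll, pitch, yaw] about the fixed x, y, z axes, in that order (R = Rz(yaw) Ry(pitch) Rx(roll)).
In Python, from rig import manip, jaws, viewer, workorder, sensors gives the robot as it stands. The module is installed in compiled form; this text tells all that it offers. Calls block until the motion is done:
- manip.move_ptp(position, orientation): joint-space move of the TCP to a pose.
- manip.move_l(position, rotation=None, v=0.15, force_limit=None): straight line of the TCP; rotation=None keeps the orientation; v is the mean speed in m/s. With force_limit (N) it stops when the force on the tool has changed by that much, and returns True; else False.
- manip.move_joints(angles): joint-space move.
- jaws.move_gripper(opening, strength=None): finger opening in m; strength is the grip in N (None keeps the last); returns when the fingers have stopped.
- manip.pause(seconds).
- manip.solve_ik(position, orientation): joint angles nearest the present ones, or None.
- viewer.capture(name): name is "scene" or "top" or "wrist"; returns the picture (480x640x3 uint8, blue, green, red); there is no depth.
- viewer.camera_params(name): a dict with "intrinsics" (3x3 intrinsics, pixels), "world_to_cam" (4x4, takes a point from world to camera coordinates). Camera axes: x right, y down, z forward; pixel columns grow to the right and rows downward; lengths in m; the calibration is good to about 2 mm. A picture is of the moment at which its call begins: read the wrist's pose just before it. camera_params takes no time and is no camera call; for the wrist camera it gives the pose at the moment of the call.
A pose or a line that the arm cannot do raises manip.MotionError and nothing moves.
- workorder.job_done(): hands the job in; it is judged then, once.
Readings, each from a call of its own:
- sensors.current_t(): time.
- sensors.current_joint_pos(): joint angles.
- sensors.current_joint_velocities(): joint speeds.
- sensors.current_joint_torque(): joint torques, N m.
- sensors.current_tcp_pos(): TCP position.
- sensors.current_orientation(): TCP orientation.
- sensors.current_ft_force(): force on the tool from outside, world axes, zero at the start.
- sensors.current_torque(): the same for the moment, N m.
- sensors.current_finger_gap(): finger opening in m.
- sensors.current_finger_force(): force on a finger pad.
Only numpy, scipy, OpenCV 4.12 (cv2) and the standard library are available. Lean on these libraries where they do the work, as an engineer would, in place of code of your own. Each camera call takes 0.05 s, during which the arm holds its last target. There are 200 camera calls.

### The job

Stand the four reagent bottles on the white tray in order of height, one upright in the middle of each grey disc: the shortest on the disc next to the pipette tip box, rising to the tallest on the disc next to the purple tube rack. Go by height, not by width. Knock no bottle over, and leave the tip box and the tube rack where they stand.

Things in the scene. Friction and masses are not known exactly. Their poses are not given: they have to be found in the camera images.
- bottle_a: loose white plastic reagent bottle with blue screw cap and blank paper label, the shortest and widest: 62 mm tall in all. Straight round body 48 mm in diameter from the base up to 38 mm, then a sloping shoulder and a cap 28 mm in diameter, 16 mm high. About 90 g. Stands upright on the bench at the start, nearer the robot than the tray. Origin: centre of its underside; z up along its axis.
- bottle_b: loose white plastic reagent bottle with blue screw cap and blank paper label, the second shortest, slim: 80 mm tall in all. Straight round body 40 mm in diameter from the base up to 56 mm, then a sloping shoulder and a cap 28 mm in diameter, 16 mm high. About 90 g. Stands upright on the bench at the start, nearer the robot than the tray. Origin: centre of its underside; z up along its axis.
- bottle_c: loose white plastic reagent bottle with blue screw cap and blank paper label, the second tallest, wide: 98 mm tall in all. Straight round body 46 mm in diameter from the base up to 74 mm, then a sloping shoulder and a cap 28 mm in diameter, 16 mm high. About 140 g. Stands upright on the bench at the start, nearer the robot than the tray. Origin: centre of its underside; z up along its axis.
- bottle_d: loose white plastic reagent bottle with blue screw cap and blank paper label, the tallest and slimmest: 116 mm tall in all. Straight round body 38 mm in diameter from the base up to 92 mm, then a sloping shoulder and a cap 28 mm in diameter, 16 mm high. About 110 g. Stands upright on the bench at the start, nearer the robot than the tray. Origin: centre of its underside; z up along its axis.
- disc_1: fixed flat grey disc, 66 mm in diameter, 3 mm thick, number 1 of four alike in a straight row, 85 mm apart, on the white tray (a fixed slab 84 x 345 mm, 8 mm thick, with the row along its length). An end disc. The row runs in the order disc_1, disc_2, disc_3, disc_4 along the tray's y axis. Origin: centre of the disc's underside, so its upper face is 3 mm above it (11 mm above the bench); its y axis runs along the row.
- disc_2: fixed flat grey disc, 66 mm in diameter, 3 mm thick, number 2 of four alike in a straight row, 85 mm apart, on the white tray (a fixed slab 84 x 345 mm, 8 mm thick, with the row along its length). An inner disc. The row runs in the order disc_1, disc_2, disc_3, disc_4 along the tray's y axis. Origin: centre of the disc's underside, so its upper face is 3 mm above it (11 mm above the bench); its y axis runs along the row.
- disc_3: fixed flat grey disc, 66 mm in diameter, 3 mm thick, number 3 of four alike in a straight row, 85 mm apart, on the white tray (a fixed slab 84 x 345 mm, 8 mm thick, with the row along its length). An inner disc. The row runs in the order disc_1, disc_2, disc_3, disc_4 along the tray's y axis. Origin: centre of the disc's underside, so its upper face is 3 mm above it (11 mm above the bench); its y axis runs along the row.
- disc_4: fixed flat grey disc, 66 mm in diameter, 3 mm thick, number 4 of four alike in a straight row, 85 mm apart, on the white tray (a fixed slab 84 x 345 mm, 8 mm thick, with the row along its length). An end disc. The row runs in the order disc_1, disc_2, disc_3, disc_4 along the tray's y axis. Origin: centre of the disc's underside, so its upper face is 3 mm above it (11 mm above the bench); its y axis runs along the row.
- tip_box: pipette tip box: light blue box with red deck full of yellow tips, 78 x 112 mm (along its x, y), 56 mm high to the tops of the tips. Stands loose on the bench just beyond one end of the tray, which end varies; it tells the short end of the row. Origin: centre of its underside. Not to be moved.
- tube_rack: low purple microtube rack with some white-capped tubes, 72 x 108 mm (along its x, y), 35 mm high. Stands loose on the bench just beyond the other end of the tray; it tells the tall end. Origin: centre of its underside. Not to be moved.
Mind the look-alikes: they are no part of the job. Leave any red, turquoise or yellow look-alike of the bottle_b alone.

How it is judged:
At the end, for the whole second after the job is handed in: Every bottle stands on its own disc, within 12 mm of the disc's centre, upright (within 0.1 rad) and at rest, with heights rising from the tip box's end of the tray to the tube rack's end; tip box and tube rack are within 20 mm of where they started (((horizontal distance between tip_box and disc_1 below 0.2 m and horizontal distance between bottle_a and disc_1 below 0.012 m and horizontal distance between bottle_b and disc_2 below 0.012 m and horizontal distance between bottle_c and disc_3 below 0.012 m and horizontal distance between bottle_d and disc_4 below 0.012 m) or (horizontal distance between tip_box and disc_4 below 0.2 m and horizontal distance between bottle_a and disc_4 below 0.012 m and horizontal distance between bottle_b and disc_3 below 0.012 m and horizontal distance between bottle_c and disc_2 below 0.012 m and horizontal distance between bottle_d and disc_1 below 0.012 m)) and height (world z) of bottle_a between 0.008 and 0.016 m and angle between each of bottle_a, bottle_b, bottle_c, bottle_d's own z axis and vertical below 0.1 rad and linear speed of each of bottle_a, bottle_b, bottle_c, bottle_d below 0.02 m/s and angular speed of each of bottle_a, bottle_b, bottle_c, bottle_d below 0.2 rad/s and height (world z) of bottle_b between 0.008 and 0.016 m and height (world z) of bottle_c between 0.008 and 0.016 m and height (world z) of bottle_d between 0.008 and 0.016 m and distance of each of tip_box, tube_rack from where it was at the start of the episode below 0.02 m); the robot touches nothing.
It fails at once if a bottle is knocked over or tipped far (more than 35 degrees) (angle between any of bottle_a, bottle_b, bottle_c, bottle_d's own z axis and vertical above 0.61 rad).
It fails at once if the tip box or the tube rack is pushed out of its place by more than 20 mm (distance of any of tip_box, tube_rack from where it was at the start of the episode above 0.02 m).
It also fails if it takes over 128 s, if anything falls off the work surface, if the arm or the gripper's body presses on something with over 40 N, if the wrist force passes 120 N, or if a joint passes its speed limit or range.

## Working session

There is one attempt and no reset: what is moved stays moved. The work goes in short steps, each a Python script; the robot and the scene stay as the last script left them, time stands still between calls to the robot, and variables do not carry over. Pictures are saved under pics/ and viewed, at most 14 in all, crops included, and the job is handed in when it is done.

```bash
mkdir -p pics
python3 - <<'E'
from rig import viewer,sensors
import cv2,numpy as np
for n in("top","scene"):
    im=viewer.capture(n);cv2.imwrite(f"pics/{n}0.png",im)
    p=viewer.camera_params(n);print(n,np.round(p["intrinsics"],1).tolist(),np.round(p["world_to_cam"],3).tolist())
print(sensors.current_t(),sensors.current_orientation())
E
```

```text
top [[435.3, 0.0, 315.2], [0.0, 435.3, 243.4], [0.0, 0.0, 1.0]] [[-0.001, -1.0, 0.029, 0.009], [-0.985, -0.004, -0.174, 0.531], [0.174, -0.029, -0.984, 0.781], [0.0, 0.0, 0.0, 1.0]]
scene [[442.7, 0.0, 320.2], [0.0, 442.7, 236.2], [0.0, 0.0, 1.0]] [[-0.211, 0.978, -0.002, 0.099], [0.624, 0.133, -0.77, -0.302], [-0.752, -0.163, -0.638, 1.319], [0.0, 0.0, 0.0, 1.0]]
0.1 [-3.13957134e+00 -2.30712621e-04  4.40774215e-01]
```

View pics/top0.png

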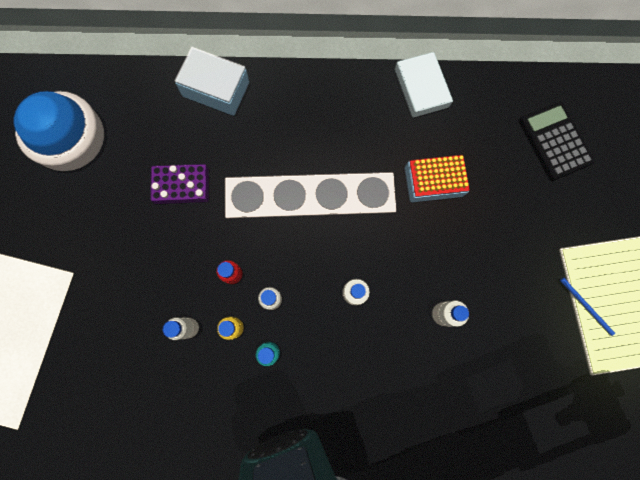

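View pics/scene0.png

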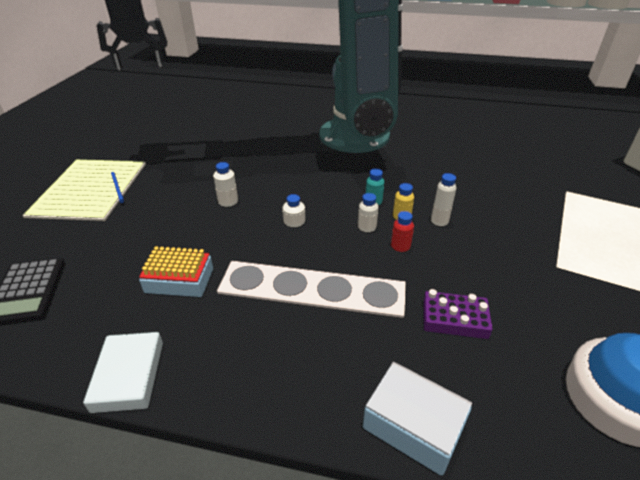

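The top view shows the tip box at (438,177), so the short end is the right disc (373,192). The rack is at (180,183), at the left disc (247,196). Candidates in the top view are:
- White bottles: (357,291) wide, and short in the scene view, so a. (270,298) is b, (455,314) is c, (178,328) is d.
- Look-alikes to avoid: red (228,270), yellow (230,327), turquoise (267,354).

```bash
cat > h.py <<'E'
import cv2,numpy as np
from rig import manip,jaws,viewer,workorder,sensors
def ray(p,uv,z):
    K,T=np.array(p["intrinsics"]),np.array(p["world_to_cam"]);R,t=T[:3,:3],T[:3,3]
    c=-R.T@t;d=R.T@np.linalg.inv(K)@[uv[0],uv[1],1];return (c+d*(z-c[2])/d[2])[:2]
def blobs(m,amin=60):
    n,_,s,c=cv2.connectedComponentsWithStats(m.astype(np.uint8)*255)
    return [(c[i],s[i][4]) for i in range(1,n) if s[i][4]>amin]
def blue(im):
    h=cv2.cvtColor(im,cv2.COLOR_BGR2HSV);return cv2.inRange(h,(108,150,80),(122,255,255))>0
H=dict(a=.062,b=.080,c=.098,d=.116)
E
python3 - <<'E'
from h import *
P={n:viewer.camera_params(n) for n in("top","scene")}
I={n:cv2.imread(f"pics/{n}0.png") for n in P}
B={n:[c for c,a in blobs(blue(I[n]),25) if a<600] for n in P}
for n in P: print(n,np.round(B[n],1).tolist())
near=lambda n,uv:min(B[n],key=lambda c:np.hypot(*(c-uv)))
T=dict(a=(357,291),b=(269,298),c=(460,314),d=(172,329));S=dict(a=(293,201),b=(369,199),c=(223,168),d=(448,180))
T.update(red=(226,270),yel=(227,328),teal=(266,355));S.update(red=(404,218),yel=(405,190),teal=(376,175))
for k in T:
    u,v=near("top",T[k]),near("scene",S[k])
    z=H.get(k,.08)-.005
    X=cv2.triangulatePoints(*[P[n]["intrinsics"]@np.array(P[n]["world_to_cam"])[:3] for n in("top","scene")],u.reshape(2,1),v.reshape(2,1));X=(X[:3]/X[3]).ravel()
    print(k,"top",ray(P["top"],u,z).round(4),"scene",ray(P["scene"],v,z).round(4),"tri",X.round(4))
h=cv2.cvtColor(I["top"],cv2.COLOR_BGR2HSV)
roi=np.zeros(h.shape[:2],bool);roi[165:225,215:405]=1
g=roi&(h[...,2]<170)&(h[...,2]>70)&(h[...,1]<60)
for c,a in blobs(g,300): print("disc",c.round(1),a,ray(P["top"],c,.011).round(4))
E
```

```text
top [[225.1, 269.2], [586.4, 305.5], [357.5, 290.6], [268.1, 297.3], [460.0, 312.8], [170.9, 328.7], [226.1, 328.1], [265.7, 355.2]]
scene [[222.1, 166.7], [375.8, 173.5], [117.4, 188.5], [448.1, 178.4], [405.3, 188.1], [293.0, 199.3], [368.6, 198.7], [404.8, 217.4]]
a top [ 0.4413 -0.0681] scene [ 0.4405 -0.0664] tri [ 0.4411 -0.0671  0.0574]
b top [0.4279 0.0948] scene [0.4301 0.0962] tri [0.4279 0.0955 0.0734]
c top [ 0.4001 -0.2438] scene [ 0.3996 -0.241 ] tri [ 0.3997 -0.2423  0.0933]
d top [0.3736 0.2534] scene [0.3736 0.2536] tri [0.3736 0.2535 0.111 ]
red top [0.4781 0.173 ] scene [0.4797 0.1752] tri [0.4782 0.1743 0.0737]
yel top [0.3739 0.1676] scene [0.3735 0.1691] tri [0.3738 0.1684 0.075 ]
teal top [0.3274 0.0971] scene [0.3267 0.0993] tri [0.3273 0.0982 0.0752]
disc [372.5 192.1] 758 [ 0.6438 -0.108 ]
disc [331.  193.6] 764 [ 0.6401 -0.0235]
disc [247.  196.3] 775 [0.633  0.1459]
disc [289.1 194.8] 770 [0.6368 0.0614]
```

Run:
```python
import cv2
im=cv2.imread("pics/scene0.png")[150:260,190:480];cv2.imwrite("pics/crop1.png",cv2.resize(im,None,fx=2.6,fy=2.6))
```

```text
(no output)
```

View pics/crop1.png

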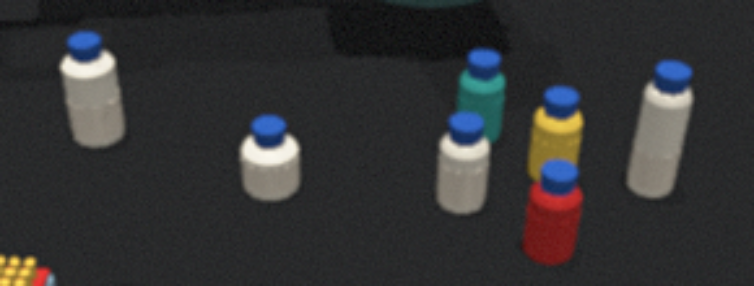

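The crop confirms c (85,90), a (268,160), b (463,165) and d (660,130) as the white bottles. Triangulated cap heights match their listed sizes, and disc spacing is 85 mm. I'll do a first, closing the jaws across the row.

```bash
cat >> h.py <<'E'
YAW=np.pi/2+.0425
RPY=[np.pi,0,YAW]
DISC=dict(a=(.6438,-.108),b=(.6402,-.0233),c=(.6366,.0613),d=(.633,.1459))
BOT=dict(a=(.4410,-.0673),b=(.4285,.0955),c=(.3998,-.2424),d=(.3736,.2535))
TZ=dict(a=.025,b=.040,c=.056,d=.072)
def carry(k):
    (x,y),(X,Y),z=BOT[k],DISC[k],TZ[k]; t0=sensors.current_t()
    zt=z+.15
    jaws.move_gripper(.066,30)
    manip.move_ptp([x,y,zt],RPY)
    manip.move_l([x,y,z],v=.12)
    jaws.move_gripper(.02,30)
    gap=sensors.current_finger_gap(); print(k,"gap",gap,sensors.current_finger_force())
    manip.move_l([x,y,zt],v=.12)
    print("lifted gap",sensors.current_finger_gap())
    manip.move_l([X,Y,zt],v=.2)
    manip.move_l([X,Y,z+.011+.012],v=.12)
    print("contact",manip.move_l([X,Y,z+.011-.002],v=.02,force_limit=3),sensors.current_tcp_pos())
    manip.pause(.2)
    jaws.move_gripper(gap+.022)
    manip.move_l([X,Y,z+.15],v=.12)
    print("t",t0,sensors.current_t())
E
python3 - <<'E'
from h import *
for k in BOT:
    for p,z in((BOT[k],TZ[k]),(BOT[k],TZ[k]+.15),(DISC[k],TZ[k]+.15),(DISC[k],TZ[k]+.01)):
        q=manip.solve_ik([*p,z],RPY); print(k,None if q is None else np.round(q,2))
carry("a")
im=viewer.capture("scene");cv2.imwrite("pics/s1.png",im)
E
```

```text
a [-0.28  0.02  1.91  0.    1.21 -0.32]
a [-0.28 -0.12  1.72  0.    1.54 -0.32]
a [-0.25  0.34  1.22  0.    1.59 -0.3 ]
a [-0.25  0.43  1.38  0.    1.33 -0.3 ]
b [ 0.09 -0.02  1.91 -0.    1.25  0.05]
b [ 0.09 -0.14  1.71 -0.    1.57  0.05]
b [-0.12  0.31  1.23  0.    1.61 -0.17]
b [-0.12  0.4   1.4   0.    1.35 -0.17]
c [-0.67  0.03  1.83  0.    1.28 -0.71]
c [-0.67 -0.09  1.63  0.    1.6  -0.71]
c [ 0.01  0.3   1.21  0.    1.64 -0.04]
c [ 0.01  0.38  1.39  0.    1.38 -0.04]
d [ 0.47 -0.02  1.85 -0.    1.32  0.43]
d [ 0.47 -0.13  1.63 -0.    1.64  0.43]
d [ 0.14  0.32  1.15 -0.    1.67  0.1 ]
d [ 0.14  0.39  1.34 -0.    1.41  0.1 ]
a gap 0.04675784922954743 32.22472200519405
lifted gap 0.04622944458165238
contact True [ 0.64380874 -0.10798815  0.03703907]
t 0.1 10.1
```

View pics/s1.png

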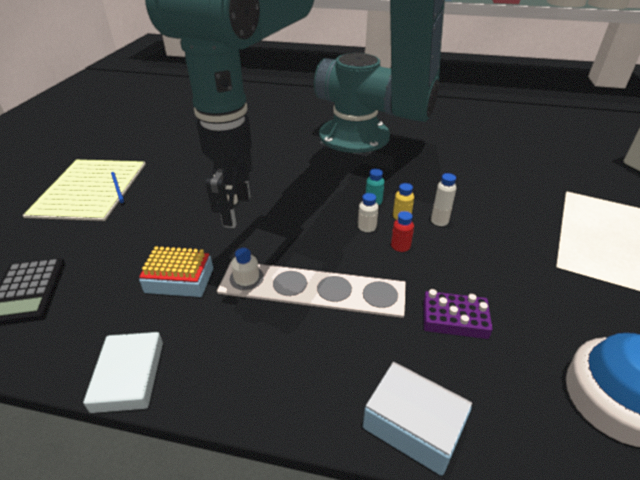

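Bottle a now stands on the disc nearest the tip box, with its cap at (243,257). The pads closed at 47 mm and contact came at the expected height. Continuing with the others.

Run:
```python
from h import *
carry("b")
carry("c")
```

```text
b gap 0.03941198849673945 30.613349766936153
lifted gap 0.03928326092495291
contact True [ 0.64006704 -0.0232733   0.05190745]
t 10.15 19.6417
c gap 0.04522005013484634 30.892895882134326
lifted gap 0.045496531881491574
contact True [0.63653744 0.06131012 0.06812109]
t 19.6417 29.9083
```

Run:
```python
from h import *
carry("d")
manip.move_ptp([.3,-.3,.3],RPY)
P={}
B={}
for n in("top","scene"):
    im=viewer.capture(n);cv2.imwrite(f"pics/{n}2.png",im);P[n]=viewer.camera_params(n);B[n]=[c for c,a in blobs(blue(im),25) if a<600]
for k in DISC:
    z=H[k]+.011-.005;o=[]
    for n in P:
        e=min((ray(P[n],c,z)-DISC[k] for c in B[n]),key=lambda v:np.hypot(*v));o.append((e*1000).round(1))
    print(k,"offset mm",*o)
```

```text
d gap 0.036865347130255646 30.00659961719066
lifted gap 0.03705354969540491
contact True [0.63271183 0.14589286 0.08374684]
t 29.9083 39.6917
a offset mm [ 0.9 -0.7] [0.4 0.8]
b offset mm [ 1.4 -0.7] [0.2 1.2]
c offset mm [ 0.4 -0.2] [-0.3  1.2]
d offset mm [ 1.2 -1. ] [ 0.3 -0.2]
```

View pics/scene2.png

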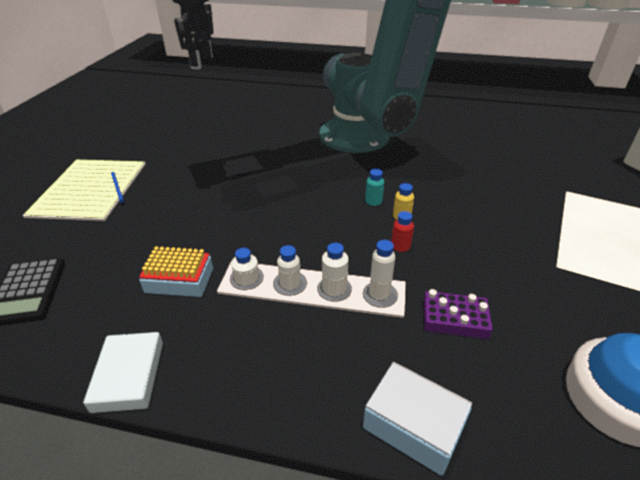

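View pics/top2.png

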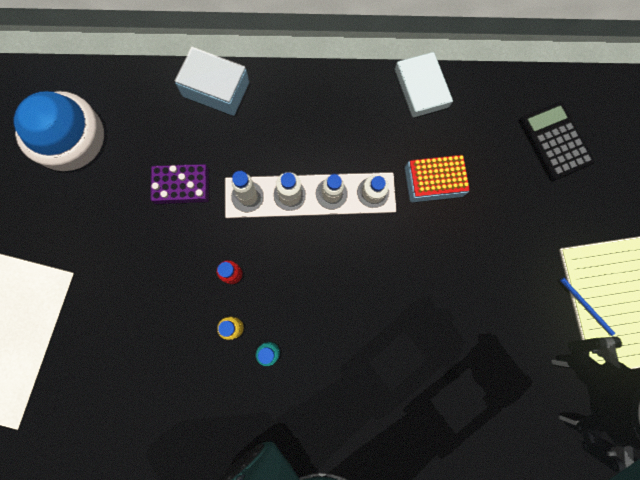

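All four bottles are upright on their discs, within about 2 mm of centre. In the scene view they rise from the tip box (175,270) to the rack (458,312). The tip box, rack and look-alikes have not moved.

```bash
python3 -c "
from rig import workorder;print(workorder.job_done())"
```

```text
the job is handed in; nothing more can be done
None
```

The job is handed in: all four bottles stand upright in height order, within about 2 mm of their disc centres, rising from the tip box to the tube rack, after about 40 s of the 128 s allowed; the judge's verdict was not shown.

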